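# Push the clip box home in its desk dock without brushing the rails

## Robot

A 6-joint arm with a two-finger parallel gripper is mounted at the origin on a cart in front of the work surface, level with it; the furniture and walls round the work are solid. World frame = base frame: x ahead of the robot, y to its left, z up, the work surface at z = 0. Lengths are in mm, angles in rad, forces in N, time in s.
With the tool pointing down it reaches from about 350 to 850 mm from the base axis. Payload 8.1 kg.
Tool frame: the origin (TCP) lies at the very end of the fingers, on their centre line; the grasp point (between the pads) lies 19 mm behind it; z points along the fingers, y is the line along which they close (so a half turn about z gives the same grasp; the last joint's range is limited). The gripper opens to 93 mm and grips with 3 to 60 N. Pads are 15 mm wide; open, the fingers measure 128 mm over their backs; the gripper's body (75 mm by 188 mm) begins 65 mm behind the grasp point.
Start: joints at [-1.25, 0.13, 1.488, -0, 1.523, -0.085], TCP at [236.872, -551.268, 218.635] pointing down, gripper open.
Joint ranges: [-2.96, 2.96], [-0.89, 2.26], [0.02, 2.5], [-1.34, 4.48], [0, 2.73], [-2.66, 2.66]. Speed limits (rad/s): [2.39, 2.39, 2.79, 3.14, 3.14, 3.14].

## Interface

Orientations are given as a unit quaternion [x, y, z, w].
In Python, from rig import monitor, optics, job, finder gives the robot as it stands.
- The arm moves only by the tool servo_tool, never from a script. Its argument "motion" is a list of rows, each a list of 3 entries, a list of its own where there are three numbers: the shift along the tool's x, y, z in mm, then the turn, a rotation vector about the tool's x, y, z in degrees, then the finger opening in mm, from 0 to 93. In form: [[[dx, dy, dz], [ax, ay, az], grip], ...]. A call has 1 to 10 rows; each row shifts and turns the commanded pose from where the row before left it, along the tool's axes as they then stand; what a row does not reach is not made up. A row lasts 1/10 s, in which the tool goes at most 50 mm and 8.59 degrees, less where a joint would pass 70% of its speed; a pose out of reach is approached as far as the arm can. A call is refused whole if a number of a shift passes 50 or a number of a turn 8.59, either way. A call with a gripper value outside its range is refused whole. The fingers move at their own pace and stop on an object; "squeeze" is the grip in N (left out, the last holds). Time passes only in rows, so rows that do not move let the fingers close. It gives the time, the measured TCP pose, the force, the opening and the grip force at its end, in the units of the state.
- monitor.get_obs(): the state, without advancing time (a new reading comes with each control period).
- optics.read_camera(name): name is "scene" or "top" or "wrist"; returns a dict with "image" (384x512x3 uint8, red, green, blue), "intrinsics" (3x3 intrinsics, pixels), "origin" and "orientation" of the camera in the world. Camera axes: x right, y up, looking along -z (the intrinsics and any distortion apply to the point x, -y, -z); pixel columns grow to the right and rows downward; lengths in mm; the calibration is good to about 2 mm. A picture is of the moment at which its call begins. There is no depth.
- job.close_job(): hands the job in; it is judged then, once.
Trained networks look in a picture, given as the dict that the camera call returned (one of the last four; its "shot" number tells which), for a name from the list of things; names that differ only in an ending like _2 or _b are one class to them, and where a whole thing is asked for, a point or a joint stands for the part that bears it (a point fixed in the world has none). Each returns a list of dicts, best first, with "confidence" (0 to 1); they miss things now and then, are a little off and sometimes report something else, mostly with a low value. They report only what shows in the picture. A call takes as long as a camera call. They do not tell look-alikes from the thing itself.
- finder.look_for(picture, target): "location" ([column, row] in pixels, amid what is visible of it).
- finder.tip_of(picture, target): "location" ([column, row] in pixels: a listed point, or the origin of a listed thing).
The state is a dict: "time_s": time; "joint_positions": joint angles; "dq": joint speeds; "tau": joint torques, N m; "eef_pos": TCP position; "eef_rot": TCP orientation; "ft_force": force on the tool from outside, world axes, zero at the start; "moment": the same for the moment, N m; "opening": finger opening in mm; "finger_force": force on a finger pad.
Only numpy, scipy, OpenCV 4.12 (cv2) and the standard library are available. Lean on these libraries where they do the work, as an engineer would, in place of code of your own. Each camera call takes 0.05 s, during which the arm holds its last target. There are 200 camera calls.

## Task

Push the open wooden clip box straight into its dock, between the two metal rails, until it stands up against the black end stop. Neither the box nor the gripper may touch either rail. Push gently and only on the outside of the box with closed or spread fingertips: do not pinch, straddle, reach into, lift or tip it, and leave the tape roll, ink bottle and note pad where they are.

Things in the scene. Friction and masses are not known exactly. Their poses are not given: they have to be found in the camera images.
- dock: desk dock fixed to the table: a U seen from above, no floor (the box slides on the table). Origin on the table, mid-lane. The lane runs along its y axis, 88 mm clear between rails (x = -44 to +44 mm), mouth at y = +65 mm, end stop's inner face at y = -65 mm; the way in is -y. Place varies, yaw within 0.3 rad; the mouth faces roughly the robot's left (+y).
- rail_near: aluminium rail on the robot's side of the lane, fixed: 10 mm wide, 15 mm high, its inner face at dock x = -44 mm, from the stop to the mouth (130 mm), with a rounded end at the mouth. Origin and axes are those of the dock. Must not be touched.
- rail_far: the same aluminium rail on the far side of the lane, inner face at dock x = +44 mm, 15 mm high. Origin and axes are those of the dock. Must not be touched.
- lane_mouth (a point): point on the table in the middle of the lane's mouth, midway between the rail ends
- lane_end (a point): point on the table at the middle of the inner face of the black end stop, a bar 112 mm wide (dock x), 14 mm thick, 22 mm high
- clip_box: loose open-topped wooden box, 0.2 to 0.45 kg, 44 mm high. Origin on its underside; outer faces at x = -29 and +35 mm, ends at y = -61 and +61 mm; a small brass hook reaches x = -32 mm at y = -28 to -21 mm, z = 28 to 45 mm, so its full width is centred on x = +1.5 mm. Its -y end leads.
- push_end (a point): point 30 mm up on the outer face of the box's trailing (+y) end, mid-width (box x = +3 mm, y = +61 mm). The box starts with its leading end 35 to 80 mm before the mouth, up to 25 mm beside the lane's centre line and turned up to 0.2 rad, so it must be lined up before it goes in.
- tape_roll: roll of tape lying flat, 96 mm across, 25 mm high, loose bystander beyond the far rail; origin under its centre
- ink_bottle: dark ink bottle with screw cap, 49 mm across, 58 mm high, loose bystander by the stop, beyond the far rail; origin under its centre
- note_pad: block of note paper 75x74x10 mm, loose bystander on the robot's side of the near rail; origin under its centre
Mind the look-alikes: they are no part of the job. Of the things shaped like the clip_box, the wooden one is meant. What is shaped like the dock but turquoise is not meant.

How it is judged:
By the outcome, as a careful person would: the job done as asked, in the order asked, and still so for the second after the job is handed in, with the robot touching nothing.
It also fails if it takes over 69 s, if anything falls off the work surface, if the arm or the gripper's body presses on something with over 40 N, if the wrist force passes 120 N, or if a joint passes its speed limit or range.

## Working session

There is one attempt and no reset: what is moved stays moved. The work goes in short steps, Python scripts to look and compute and a tool call to move; the robot and the scene stay as the last step left them, time stands still between calls to the robot, and variables do not carry over. Pictures are saved under pics/ and viewed, at most 10 in all, crops included, and the job is handed in when it is done.

Besides the shell and the picture viewer there is one more tool, called after ">>>" by a JSON object that holds its "name" and its "arguments", one argument or row to a line. servo_tool: Moves the arm, as the interface text tells. Its arguments: {"type":"object","properties":{"motion":{"type":"array","items":{"type":"array"}},"squeeze":{"type":"number"}},"required":["motion"]}

```bash
mkdir -p pics
cat > h.py <<'E'
import numpy as np, cv2
from scipy.spatial.transform import Rotation as R
from rig import monitor, optics, job, finder
def shot(n,name=None):
    p=optics.read_camera(n)
    if name: cv2.imwrite('pics/'+name,cv2.cvtColor(p['image'],cv2.COLOR_RGB2BGR))
    return p
def w(p,uv,z=0):
    K=np.array(p['intrinsics']); d=np.linalg.inv(K)@[uv[0],uv[1],1]
    d=R.from_quat(p['orientation']).apply([d[0],-d[1],-d[2]]) if len(np.shape(p['orientation']))==1 else np.array(p['orientation'])@[d[0],-d[1],-d[2]]
    o=np.array(p['origin']); return o+d*(z-o[2])/d[2]
def proj(p,X):
    q=R.from_quat(p['orientation']) if len(np.shape(p['orientation']))==1 else R.from_matrix(p['orientation'])
    c=q.inv().apply(np.atleast_2d(X)-np.array(p['origin'])); c=c*[1,-1,-1]
    u=c@np.array(p['intrinsics']).T; return u[:,:2]/u[:,2:]
E
python3 - <<'E'
from h import *
np.set_printoptions(precision=1,suppress=True)
for n in ['top','scene']:
    p=shot(n,n+'0.png')
    print(n,{k:v for k,v in p.items() if k!='image'})
    for t,z in [('lane_mouth',0),('lane_end',0),('dock',0),('clip_box',0),('push_end',30),('tape_roll',0),('ink_bottle',0),('note_pad',0)]:
        for r in finder.tip_of(p,t)[:3]: print(t,np.array(r['location']),round(r['confidence'],2),w(p,r['location'],z))
o=monitor.get_obs(); print(o)
E
```

```text
top {'intrinsics': array([[376.9,   0. , 257.5],
       [  0. , 376.9, 191.6],
       [  0. ,   0. ,   1. ]]), 'origin': array([ 438.7,  -43. , 1033.1]), 'orientation': array([ 0. , -0. , -0.7,  0.7]), 'shot': 1}
lane_end [310.7 186.2] 0.93 [ 569.3 -181.4    0. ]
lane_end [390.7 165.2] 0.81 [ 630.3 -403.2    0. ]
dock [371.1 179.4] 0.89 [ 590.  -348.1    0. ]
clip_box [220.  204.3] 0.89 [516.6  68.    0. ]
clip_box [144.  185.7] 0.88 [565.9 279.6   0. ]
clip_box [230.  267.5] 0.6 [345.9  37.2   0. ]
push_end [198.9 205.9] 0.96 [509.4 121.   30. ]
push_end [244.4 281.4] 0.88 [313.4  -3.4  30. ]
tape_roll [274.1 148.1] 0.65 [675.5 -79.7   0. ]
ink_bottle [312.9 149.4] 0.68 [ 672.8 -187.9    0. ]
note_pad [309.2 231.9] 0.68 [ 443.9 -176.7    0. ]
scene {'intrinsics': array([[402.9,   0. , 252. ],
       [  0. , 402.9, 189. ],
       [  0. ,   0. ,   1. ]]), 'origin': array([-34.1, 502.6, 648.5]), 'orientation': array([-0.2,  0.4,  0.8, -0.4]), 'shot': 2}
lane_mouth [310.5 166.7] 0.91 [ 575.3 -286.2    0. ]
lane_mouth [260.  208.5] 0.72 [534.2 -45.5   0. ]
lane_end [285.  182.2] 0.93 [ 5
[... 246 characters left out ...]
   81.7   0. ]
clip_box [140.9 269.2] 0.66 [555.7 281.4   0. ]
push_end [207.5 236.5] 0.62 [514.6 133.3  30. ]
push_end [321.4 254.8] 0.6 [309.1 -11.1  30. ]
tape_roll [230.5 180.7] 0.78 [677.3 -67.7   0. ]
ink_bottle [261.5 167.5] 0.81 [ 667.8 -177.     0. ]
note_pad [323.4 202.1] 0.6 [ 443.4 -185.1    0. ]
{'time_s': 0.9, 'joint_positions': array([-1.3,  0.1,  1.5,  0. ,  1.5, -0.1]), 'dq': array([ 0., -0., -0., -0.,  0., -0.]), 'tau': array([ -0. , -56. , -49.2,   0.1,   0. ,  -0. ]), 'eef_pos': array([ 236.9, -551.3,  218.7]), 'eef_rot': array([1. , 0.2, 0. , 0. ]), 'ft_force': array([ 0.7,  0.2, -0.7]), 'moment': array([-0., -0., -0.]), 'finger_force': 0.0, 'opening': 93.03664522003703}
```

Run:
```python
import cv2
i=cv2.imread('pics/top0.png')[120:300,120:340]; cv2.imwrite('pics/top0c.png',cv2.resize(i,(733,600),interpolation=cv2.INTER_CUBIC))
```

```text
(no output)
```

View pics/top0c.png

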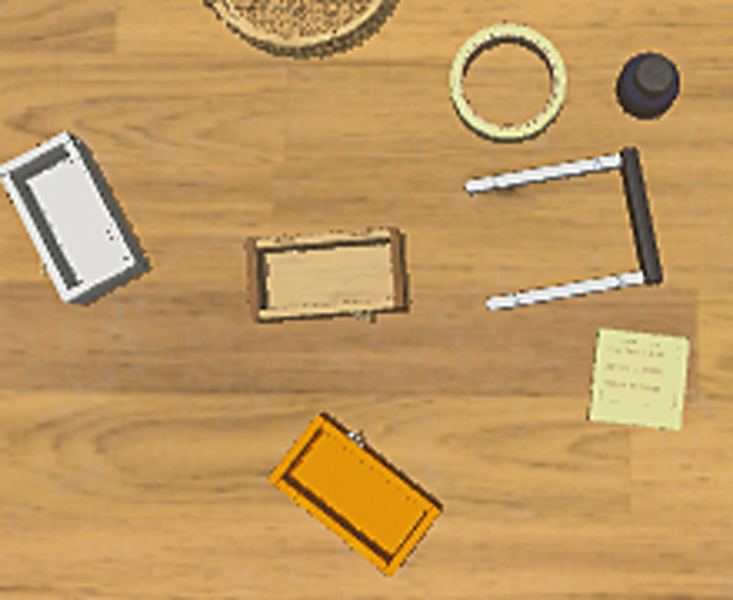

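View pics/scene0.png

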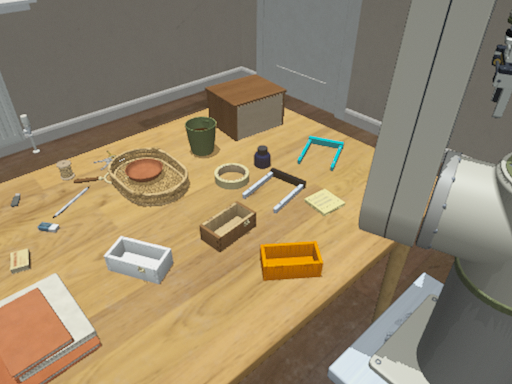

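The wooden box lies mid-crop, with top corners near crop (248,240), (398,229), (408,311) and (258,322). Its hook is on the robot's side at (365,315). The aluminium dock is to the right, its rails running from (468,187) to (620,160) and from (490,304) to (640,277). The turquoise dock, the white box and the orange box are look-alikes.

```bash
cat >> h.py <<'E'
from scipy.optimize import least_squares
def T(pose,X): # pose x,y,yaw ; X local
    X=np.atleast_2d(np.array(X,float)); c,s=np.cos(pose[2]),np.sin(pose[2])
    return np.c_[pose[0]+c*X[:,0]-s*X[:,1], pose[1]+s*X[:,0]+c*X[:,1], X[:,2]]
def fit(p,X,uv,g):
    r=least_squares(lambda q:((proj(p,T([q[0],q[1],q[2]/100],X))-uv)).ravel(),[g[0],g[1],g[2]*100])
    return np.array([r.x[0],r.x[1],r.x[2]/100]), r.fun.reshape(-1,2)
def indock(d,b): # box pose in the dock frame
    c,s=np.cos(d[2]),np.sin(d[2]); v=b[:2]-d[:2]
    return np.array([c*v[0]+s*v[1],-s*v[0]+c*v[1],b[2]-d[2]])
E
python3 - <<'E'
from h import *
np.set_printoptions(precision=3,suppress=True)
img=cv2.imread('pics/top0.png')
p=dict(intrinsics=[[376.9,0,257.5],[0,376.9,191.6],[0,0,1]],origin=[438.7,-43,1033.1],orientation=None)
import rig
p=shot('top'); 
c=lambda a:np.array(a)/(10/3)+[120,120]-0.35
box,r=fit(p,[[35,61,44],[35,-61,44],[-29,-61,44],[-29,61,44]],c([[248,240],[398,229],[408,311],[258,322]]),[516,68,0]);print(box,r.ravel())
# dock: rail top centre lines ends & stop ends
dock,r=fit(p,[[49,65,15],[-49,65,15],[56,-72,22],[-56,-72,22]],c([[466,187],[487,304],[629,149],[654,283]]),[550,-110,0]);print(dock,r.ravel())
print('box in dock',indock(dock,box))
vis=img.copy(); S=5
v=cv2.resize(img[150:225,185:325],None,fx=S,fy=S,interpolation=cv2.INTER_CUBIC)
def line(pose,X,col):
    q=proj(p,T(pose,X)); q=((q+.5-[185,150])*S).astype(int)
    cv2.polylines(v,[q],True,col,1)
B=lambda x0,x1,y0,y1,z:[[x0,y0,z],[x1,y0,z],[x1,y1,z],[x0,y1,z]]
line(box,B(-29,35,-61,61,44),(0,0,255));line(box,B(-29,35,-61,61,0),(255,0,0))
line(dock,B(44,54,-65,65,15),(0,0,255));line(dock,B(-54,-44,-65,65,15),(0,0,255));line(dock,B(-56,56,-79,-65,22),(0,255,0))
cv2.imwrite('pics/fit0.png',v)
E
```

```text
[515.63   68.212   0.097] [ 0.101  0.567  1.096 -0.108  0.067 -0.59  -1.255  0.121]
[ 558.653 -111.985    0.183] [-0.194 -0.101 -0.274  0.145  0.109 -0.178  0.355  0.121]
box in dock [ -9.507 185.018  -0.086]
```

View pics/fit0.png

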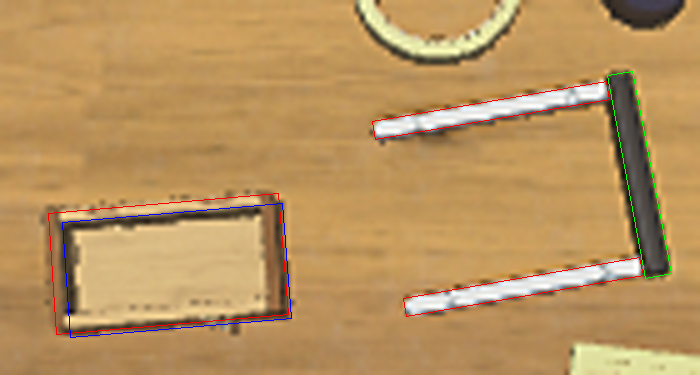

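The fit agrees with the picture: the box is at dock (-9.5, 185), turned about -0.1 rad. I'll align it with a spread-finger push on its long near side, then push on the trailing end.

```bash
cat >> h.py <<'E'
DOCK=np.array([558.65,-111.98,0.183])
def goto(dx,dy,z,phi,o=None):
    """dock-frame xy, height; phi = angle of tool x in dock frame. prints shift in present tool axes and turn about tool z (deg)"""
    o=o or monitor.get_obs(); M=R.from_quat(o['eef_rot'])
    t=T(DOCK,[dx,dy,z])[0]; s=M.inv().apply(t-o['eef_pos'])
    tx=M.apply([1,0,0]); a=np.arctan2(tx[1],tx[0]); turn=-(phi+DOCK[2]-a); turn=(turn+np.pi)%(2*np.pi)-np.pi
    print('t',round(o['time_s'],2),'target',t.round(1),'shift',s.round(1),'n50',round(np.abs(s).max()/50,1),'turn z',np.degrees(turn).round(2),'tool z',M.apply([0,0,1]).round(3))
    d=indock(DOCK,np.array([*o['eef_pos'][:2],a])); print('tcp in dock',d.round(2),'z',round(float(o['eef_pos'][2]),1),'q',np.round(o['joint_positions'],2),'F',np.round(o['ft_force'],1),'open',round(o['opening'],1))
E
python3 - <<'E'
from h import *
goto(-62,185,120,0); goto(-62,185,120,np.pi)
goto(3,280,120,-np.pi/2);goto(3,280,120,np.pi/2)
E
```

```text
t 0.95 target [464.   58.6 120. ] shift [ 449.5 -470.7   98.7] n50 9.4 turn z 12.76 tool z [ 0. -0. -1.]
tcp in dock [-3.9636e+02 -3.7341e+02  2.2000e-01] z 218.7 q [-1.25  0.13  1.49 -0.    1.52 -0.09] F [-0.1  1.  -0.1] open 93.1
t 0.95 target [464.   58.6 120. ] shift [ 449.5 -470.7   98.7] n50 9.4 turn z -167.24 tool z [ 0. -0. -1.]
tcp in dock [-3.9636e+02 -3.7341e+02  2.2000e-01] z 218.7 q [-1.25  0.13  1.49 -0.    1.52 -0.09] F [-0.1  1.  -0.1] open 93.1
t 0.95 target [510.6 163.9 120. ] shift [ 533.9 -549.    98.6] n50 11.0 turn z 102.76 tool z [ 0. -0. -1.]
tcp in dock [-3.9636e+02 -3.7341e+02  2.2000e-01] z 218.7 q [-1.25  0.13  1.49 -0.    1.52 -0.09] F [-0.1  1.  -0.1] open 93.1
t 0.95 target [510.6 163.9 120. ] shift [ 533.9 -549.    98.6] n50 11.0 turn z -77.24 tool z [ 0. -0. -1.]
tcp in dock [-3.9636e+02 -3.7341e+02  2.2000e-01] z 218.7 q [-1.25  0.13  1.49 -0.    1.52 -0.09] F [-0.1  1.  -0.1] open 93.1
```

>>> {"name": "servo_tool", "arguments": {
  "motion": [
    [[30, -31, 0], [0, 0, 1.3], 80],
    [[30, -31, 0], [0, 0, 1.3], 80],
    [[30, -31, 0], [0, 0, 1.3], 80],
    [[30, -31, 0], [0, 0, 1.3], 80],
    [[30, -31, 0], [0, 0, 1.3], 80],
    [[30, -31, 0], [0, 0, 1.3], 80],
    [[30, -31, 0], [0, 0, 1.3], 80],
    [[30, -31, 0], [0, 0, 1.3], 80],
    [[30, -31, 0], [0, 0, 1.3], 80],
    [[30, -31, 0], [0, 0, 1.1], 80]
  ]
}}

```text
time_s: 1.95
eef_pos: [430.7, -164.9, 219.0]
eef_rot: [0.996, 0.091, 0.0, 0.0]
ft_force: [1.2, -0.9, -0.5]
opening: 80.1
finger_force: 0.0
```

Run:
```python
from h import *
goto(-66,185,180,0)
```

```text
t 1.95 target [460.1  57.9 180. ] shift [  69.1 -213.9   38.9] n50 4.3 turn z -0.09 tool z [ 0.001 -0.    -1.   ]
tcp in dock [-135.47  -28.79   -0.  ] z 219.0 q [-0.48 -0.26  1.86 -0.    1.54  0.91] F [ 1.2 -0.9 -0.5] open 80.1
```

>>> {"name": "servo_tool", "arguments": {
  "motion": [
    [[11.5, -35.6, 6.5], [0, 0, 0], 80],
    [[11.5, -35.6, 6.5], [0, 0, 0], 80],
    [[11.5, -35.6, 6.5], [0, 0, 0], 80],
    [[11.5, -35.6, 6.5], [0, 0, 0], 80],
    [[11.5, -35.6, 6.5], [0, 0, 0], 80],
    [[11.5, -35.6, 6.5], [0, 0, 0], 80],
    [[0, 0, 0], [0, 0, 0], 80],
    [[0, 0, 0], [0, 0, 0], 80]
  ]
}}

```text
time_s: 2.75
eef_pos: [458.9, 56.5, 179.5]
eef_rot: [0.996, 0.092, -0.0, 0.0]
ft_force: [-0.7, -0.5, -0.4]
opening: 80.0
finger_force: 0.0
```

Run:
```python
from h import *
p=shot('wrist','w1.png'); np.savez('w1.npz',**p)
goto(-60,185,22,0)
v=cv2.imread('pics/w1.png')
q=proj(p,T([515.63,68.2,.09],[[35,61,44],[35,-61,44],[-29,-61,44],[-29,61,44]])).astype(int)
print(q)
cv2.polylines(v,[q],True,(0,0,255),1)
q=proj(p,T([515.63,68.2,.09],[[35,61,0],[35,-61,0],[-29,-61,0],[-29,61,0]])).astype(int)
cv2.polylines(v,[q],True,(255,0,0),1)
cv2.imwrite('pics/w1o.png',v)
```

```text
t 2.8 target [466.  59.  22.] shift [  7.3  -2.1 157.8] n50 3.2 turn z 0.02 tool z [ 0. -0. -1.]
tcp in dock [-67.31 183.02   0.  ] z 179.8 q [ 0.01 -0.23  1.91 -0.    1.46  1.4 ] F [ 0.  -0.3  0.8] open 80.2
[[204  89]
 [323 101]
 [314 163]
 [202 152]]
```

View pics/w1o.png

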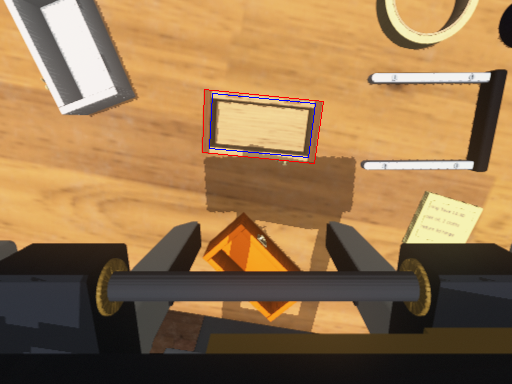

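The overlay from the top-camera fit sits on the box in the wrist view to within 1–2 px, with the box at about (205–320, 90–160) and the rails at right. I'll descend beside the near face, with the orange box's corner at (243,214) clear by about 30 mm.

>>> {"name": "servo_tool", "arguments": {
  "motion": [
    [[1, -0.5, 40], [0, 0, 0], 80],
    [[1, -0.5, 40], [0, 0, 0], 80],
    [[1, -0.5, 40], [0, 0, 0], 80],
    [[0.5, -0.5, 30], [0, 0, 0], 80],
    [[0, 0, 13], [0, 0, 0], 80],
    [[0, 0, 0], [0, 0, 0], 80],
    [[0, 0, 0], [0, 0, 0], 80]
  ]
}}

```text
time_s: 3.5
eef_pos: [463.4, 58.0, 18.1]
eef_rot: [0.996, 0.091, 0.001, 0.0]
ft_force: [0.4, 0.2, 0.7]
opening: 80.1
finger_force: 0.0
```

Run:
```python
from h import *
goto(-38,185,15,0)
```

```text
t 3.5 target [487.6  63.   15. ] shift [24.7 -0.6  3.1] n50 0.5 turn z -0.09 tool z [ 0.002 -0.    -1.   ]
tcp in dock [-62.75 184.46  -0.  ] z 18.1 q [ 0.01 -0.03  2.04 -0.    1.13  1.4 ] F [0.4 0.2 0.7] open 80.1
```

>>> {"name": "servo_tool", "arguments": {
  "motion": [
    [[3, 0, 0], [0, 0, 0], 80],
    [[3, 0, 0], [0, 0, 0], 80],
    [[3, 0, 0], [0, 0, 0], 80],
    [[2.5, 0, 0], [0, 0, 0], 80],
    [[2.5, 0, 0], [0, 0, 0], 80],
    [[2.5, 0, 0], [0, 0, 0], 80],
    [[2.5, 0, 0], [0, 0, 0], 80],
    [[2.5, 0, 0], [0, 0, 0], 80],
    [[2.0, 0, 0], [0, 0, 0], 80],
    [[1, 0, 0], [0, 0, 0], 80]
  ]
}}

```text
time_s: 4.5
eef_pos: [486.2, 63.1, 16.5]
eef_rot: [0.996, 0.091, -0.0, -0.0]
ft_force: [-2.5, -1.0, 0.9]
opening: 79.6
finger_force: 1.4
```

>>> {"name": "servo_tool", "arguments": {
  "motion": [
    [[0, 0, 0], [0, 0, 0], 80],
    [[0, 0, 0], [0, 0, 0], 80]
  ]
}}

```text
time_s: 4.7
eef_pos: [486.3, 63.2, 16.6]
eef_rot: [0.996, 0.091, 0.0, -0.0]
ft_force: [-0.8, -0.5, -0.8]
opening: 79.8
finger_force: 0.3
```

Run:
```python
from h import *
goto(-75,220,100,0)
```

```text
t 4.7 target [444.9  90.7 100. ] shift [-35.8 -34.6 -83.4] n50 1.7 turn z -0.03 tool z [ 0.  0. -1.]
tcp in dock [-39.23 185.37  -0.  ] z 16.6 q [0.02 0.04 1.98 0.   1.13 1.41] F [-0.8 -0.5 -0.8] open 79.8
```

>>> {"name": "servo_tool", "arguments": {
  "motion": [
    [[-10, 0, 0], [0, 0, 0], 80],
    [[-17, 0, 0], [0, 0, 0], 80],
    [[-5, 0, -40], [0, 0, 0], 60],
    [[0, 0, -45], [0, 0, 0], 60],
    [[0, 0, -45], [0, 0, 0], 60],
    [[0, -20, -40], [0, 0, 0], 40],
    [[0, 0, 0], [0, 0, 0], 25],
    [[0, 0, 0], [0, 0, 0], 25]
  ]
}}

```text
time_s: 5.5
eef_pos: [451.7, 77.2, 187.8]
eef_rot: [0.996, 0.092, 0.002, 0.0]
ft_force: [-0.3, -0.7, -0.2]
opening: 40.9
finger_force: 0.0
```

Run:
```python
from h import *
p=shot('wrist','w2.png'); np.savez('w2.npz',**p)
goto(0,285,100,np.pi/2)
v=cv2.imread('pics/w2.png')
B=lambda x0,x1,y0,y1,z:[[x0,y0,z],[x1,y0,z],[x1,y1,z],[x0,y1,z]]
def L(pose,X,c): cv2.polylines(v,[proj(p,T(pose,X)).round().astype(int)],True,c,1)
b=[*T(DOCK,[-2.7,185,0])[0][:2],DOCK[2]]; print(b)
L(b,B(-29,35,-61,61,44),(0,0,255)); L(DOCK,B(44,54,-65,65,15),(0,0,255));L(DOCK,B(-54,-44,-65,65,15),(0,0,255));L(DOCK,B(-56,56,-79,-65,22),(0,255,0))
cv2.imwrite('pics/w2o.png',cv2.resize(v[40:260,150:512],None,fx=2.2,fy=2.2,interpolation=cv2.INTER_CUBIC))
```

```text
t 5.55 target [506.8 168.3 100. ] shift [ 71.7 -79.7  86.2] n50 1.7 turn z -90.01 tool z [ 0. -0. -1.]
tcp in dock [-71.74 205.33  -0.  ] z 186.2 q [ 0.06 -0.25  1.91 -0.    1.48  1.44] F [ 0.   0.1 -0.4] open 36.2
[np.float64(522.3287296483163), np.float64(69.43955605733328), np.float64(0.183)]
```

View pics/w2o.png

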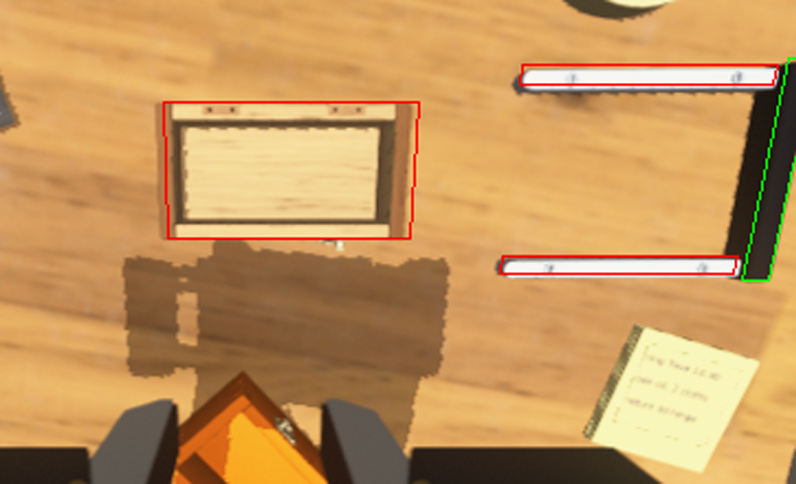

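The box is now parallel to the lane, its overlay spanning (165–418, 102–238) in the crop, and centred to about 1 mm between the rail ends at (520,77) and (500,266). Next I'll go behind the trailing end with the gripper turned 90° and the fingers spread 25 mm.

>>> {"name": "servo_tool", "arguments": {
  "motion": [
    [[35, -33, 0], [0, 0, 0], 25],
    [[37, -33.5, 0], [0, 0, 0], 25],
    [[0, 0, 0], [0, 0, -8.5], 25],
    [[0, 0, 0], [0, 0, -8.5], 25],
    [[0, 0, 0], [0, 0, -8.5], 25],
    [[0, 0, 0], [0, 0, -8.5], 25],
    [[0, 0, 0], [0, 0, -8.5], 25],
    [[0, 0, 0], [0, 0, -8.5], 25],
    [[0, 0, 0], [0, 0, -8.5], 25],
    [[0, 0, 0], [0, 0, -8.5], 25]
  ]
}}

```text
time_s: 6.55
eef_pos: [508.5, 154.6, 183.9]
eef_rot: [0.773, 0.635, -0.002, -0.001]
ft_force: [0.7, -1.0, 0.7]
opening: 24.9
finger_force: 0.0
```

>>> {"name": "servo_tool", "arguments": {
  "motion": [
    [[0, 0, 0], [0, 0, -8], 25],
    [[0, 0, 0], [0, 0, -8], 25],
    [[0, 0, 0], [0, 0, -6], 25],
    [[0, 0, 0], [0, 0, 0], 25],
    [[0, 0, 0], [0, 0, 0], 25]
  ]
}}

```text
time_s: 7.05
eef_pos: [509.0, 154.9, 184.9]
eef_rot: [0.641, 0.767, -0.001, -0.001]
ft_force: [0.1, 0.1, 0.0]
opening: 25.1
finger_force: 0.0
```

Run:
```python
from h import *
goto(0.3,272,22,np.pi/2)
```

```text
t 7.05 target [509.4 155.5  22. ] shift [  0.6   1.  162.9] n50 3.3 turn z -0.24 tool z [-0.003 -0.001 -1.   ]
tcp in dock [-2.1000e-01  2.7144e+02  1.5700e+00] z 184.9 q [ 0.2  -0.03  1.72 -0.    1.46  0.02] F [0.1 0.1 0. ] open 25.1
```

>>> {"name": "servo_tool", "arguments": {
  "motion": [
    [[0.5, 0.5, 40], [0, 0, -0.2], 25],
    [[0, 0, 40], [0, 0, 0], 25],
    [[0, 0, 40], [0, 0, 0], 25],
    [[0, 0, 30], [0, 0, 0], 25],
    [[0, 0, 12], [0, 0, 0], 25],
    [[0, 0, 0], [0, 0, 0], 25],
    [[0, 0, 0], [0, 0, 0], 25]
  ]
}}

```text
time_s: 7.75
eef_pos: [511.2, 156.1, 25.9]
eef_rot: [0.639, 0.769, 0.001, 0.0]
ft_force: [-0.2, 0.2, 0.7]
opening: 24.8
finger_force: 0.0
```

Run:
```python
from h import *
goto(0.3,150,22,np.pi/2)
```

```text
t 7.75 target [531.6  35.6  22. ] shift [-122.2   -2.1    3.9] n50 2.4 turn z 0.11 tool z [ 0.001  0.    -1.   ]
tcp in dock [  2.17 272.21   1.57] z 25.9 q [0.2  0.14 1.85 0.   1.15 0.02] F [-0.2  0.2  0.7] open 24.8
```

>>> {"name": "servo_tool", "arguments": {
  "motion": [
    [[-8, -1, 0], [0, 0, 0], 25],
    [[-5, -1, 0], [0, 0, 0], 25],
    [[-3, 0, 0], [0, 0, 0], 25],
    [[-4, 0, 0], [0, 0, 0], 25],
    [[-6, 0, 0], [0, 0, 0], 25],
    [[-7, 0, 0], [0, 0, 0], 25],
    [[-7, 0, 0], [0, 0, 0], 25],
    [[-7, 0, 0], [0, 0, 0], 25],
    [[-7, 0, 0], [0, 0, 0], 25],
    [[-6, 0, 0], [0, 0, 0], 25]
  ]
}}

```text
time_s: 8.75
eef_pos: [519.5, 95.9, 24.5]
eef_rot: [0.639, 0.77, -0.0, -0.0]
ft_force: [-0.5, 2.6, 1.5]
opening: 25.1
finger_force: 1.5
```

>>> {"name": "servo_tool", "arguments": {
  "motion": [
    [[-7, 0, 0], [0, 0, 0], 25],
    [[-7, 0, 0], [0, 0, 0], 25],
    [[-7, 0, 0], [0, 0, 0], 25],
    [[-6, 0, 0], [0, 0, 0], 25],
    [[-3, 0, 0], [0, 0, 0], 25],
    [[0, 0, 0], [0, 0, 0], 25]
  ]
}}

```text
time_s: 9.35
eef_pos: [525.0, 66.4, 24.5]
eef_rot: [0.639, 0.77, -0.0, 0.0]
ft_force: [0.7, 0.5, 0.3]
opening: 24.6
finger_force: 0.0
```

Run:
```python
from h import *
goto(0.3,64.5,22,np.pi/2)
y=indock(DOCK,np.array([*monitor.get_obs()['eef_pos'][:2],0]))[1]
p=shot('top'); v=cv2.cvtColor(p['image'],cv2.COLOR_RGB2BGR)
S=6; u0,v0=200,145
v=cv2.resize(v[v0:v0+75,u0:u0+130],None,fx=S,fy=S,interpolation=cv2.INTER_CUBIC)
B=lambda x0,x1,y0,y1,z:[[x0,y0,z],[x1,y0,z],[x1,y1,z],[x0,y1,z]]
def L(pose,X,c): cv2.polylines(v,[((proj(p,T(pose,X))+.5-[u0,v0])*S).astype(int)],True,c,1)
b=[*T(DOCK,[-2,y-68.5,0])[0][:2],DOCK[2]]
L(b,B(-29,35,-61,61,44),(0,0,255)); L(DOCK,B(44,54,-65,65,15),(0,0,255));L(DOCK,B(-54,-44,-65,65,15),(0,0,255))
cv2.imwrite('pics/t3.png',v)
```

```text
t 9.35 target [547.2 -48.5  22. ] shift [-117.     0.7    2.5] n50 2.3 turn z 0.14 tool z [-0.    -0.001 -1.   ]
tcp in dock [ -0.63 181.49   1.57] z 24.5 q [ 0.03  0.13  1.86 -0.    1.15 -0.16] F [0.7 0.5 0.3] open 24.6
```

View pics/t3.png

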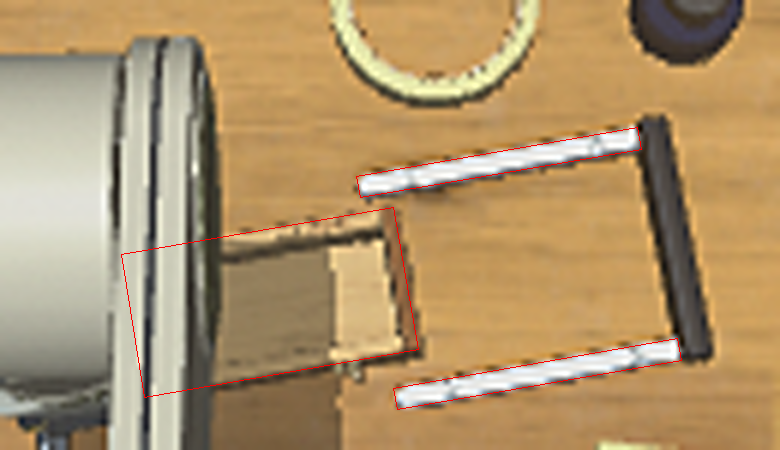

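The box is lined up at the mouth. Its leading end is around (395–420, 210–352), with about 9 mm clear to the far rail and about 11 mm to the near rail including the hook. I'll keep pushing straight.

>>> {"name": "servo_tool", "arguments": {
  "motion": [
    [[-4, 0, 0], [0, 0, 0], 25],
    [[-7, 0, 0], [0, 0, 0], 25],
    [[-7, 0, 0], [0, 0, 0], 25],
    [[-7, 0, 0], [0, 0, 0], 25],
    [[-7, 0, 0], [0, 0, 0], 25],
    [[-7, 0, 0], [0, 0, 0], 25],
    [[-7, 0, 0], [0, 0, 0], 25],
    [[-6, 0, 0], [0, 0, 0], 25],
    [[-3, 0, 0], [0, 0, 0], 25],
    [[0, 0, 0], [0, 0, 0], 25]
  ]
}}

```text
time_s: 10.4
eef_pos: [535.4, 12.5, 24.8]
eef_rot: [0.639, 0.77, -0.0, 0.0]
ft_force: [0.1, 0.0, -0.2]
opening: 25.0
finger_force: 0.0
```

Run:
```python
from h import *
goto(0.3,64.5,22,np.pi/2)
y=indock(DOCK,np.array([*monitor.get_obs()['eef_pos'][:2],0]))[1]
p=shot('top'); v=cv2.cvtColor(p['image'],cv2.COLOR_RGB2BGR)
S=6; u0,v0=200,145
v=cv2.resize(v[v0:v0+75,u0:u0+130],None,fx=S,fy=S,interpolation=cv2.INTER_CUBIC)
B=lambda x0,x1,y0,y1,z:[[x0,y0,z],[x1,y0,z],[x1,y1,z],[x0,y1,z]]
def L(pose,X,c): cv2.polylines(v,[((proj(p,T(pose,X))+.5-[u0,v0])*S).astype(int)],True,c,1)
b=[*T(DOCK,[-2,y-68.5,0])[0][:2],DOCK[2]]
L(b,B(-29,35,-61,61,44),(0,0,255))
cv2.imwrite('pics/t4.png',v)
```

```text
t 10.4 target [547.2 -48.5  22. ] shift [-62.1   0.3   2.8] n50 1.2 turn z 0.14 tool z [ 0. -0. -1.]
tcp in dock [ -0.18 126.64   1.57] z 24.8 q [-0.07  0.14  1.85 -0.    1.15 -0.26] F [ 0.1  0.  -0.2] open 25.0
```

View pics/t4.png

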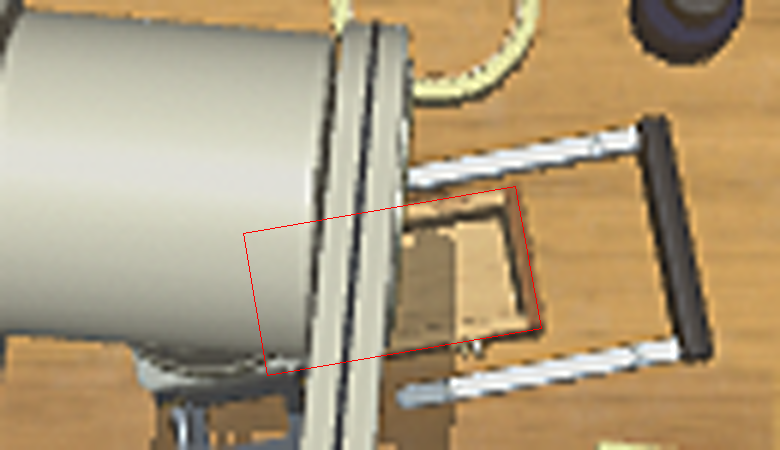

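The box is halfway in and straight, with its leading end at about (515,186)–(540,333). Gaps of 8–11 mm remain on both sides.

>>> {"name": "servo_tool", "arguments": {
  "motion": [
    [[-4, 0, 0], [0, 0, 0], 25],
    [[-7, 0, 0], [0, 0, 0], 25],
    [[-7, 0, 0], [0, 0, 0], 25],
    [[-7, 0, 0], [0, 0, 0], 25],
    [[-7, 0, 0], [0, 0, 0], 25],
    [[-7, 0, 0], [0, 0, 0], 25],
    [[-6, 0, 0], [0, 0, 0], 25],
    [[-4, 0, 0], [0, 0, 0], 25],
    [[-2, 0, 0], [0, 0, 0], 25],
    [[-2, 0, 0], [0, 0, 0], 25]
  ]
}}

```text
time_s: 11.45
eef_pos: [545.0, -39.1, 24.7]
eef_rot: [0.638, 0.77, 0.0, -0.0]
ft_force: [-0.5, 3.0, 2.5]
opening: 24.9
finger_force: 1.6
```

>>> {"name": "servo_tool", "arguments": {
  "motion": [
    [[-1.5, 0, 0], [0, 0, 0], 25],
    [[-1.5, 0, 0], [0, 0, 0], 25],
    [[-1.5, 0, 0], [0, 0, 0], 25]
  ]
}}

```text
time_s: 11.75
eef_pos: [545.8, -43.4, 24.7]
eef_rot: [0.638, 0.77, 0.0, -0.0]
ft_force: [-1.4, 3.6, 2.0]
opening: 25.2
finger_force: 1.7
```

Run:
```python
from h import *
goto(0.3,64.5,22,np.pi/2)
```

```text
t 11.75 target [547.2 -48.5  22. ] shift [-5.3  0.4  2.7] n50 0.1 turn z 0.18 tool z [ 0.  0. -1.]
tcp in dock [-0.12 69.8   1.57] z 24.7 q [-0.17  0.17  1.81  0.    1.16 -0.36] F [-1.4  3.6  2. ] open 25.2
```

>>> {"name": "servo_tool", "arguments": {
  "motion": [
    [[-1.5, 0, 0], [0, 0, 0], 25],
    [[-1.5, 0, 0], [0, 0, 0], 25],
    [[-1, 0, 0], [0, 0, 0], 25]
  ]
}}

```text
time_s: 12.05
eef_pos: [546.5, -47.1, 24.7]
eef_rot: [0.638, 0.77, 0.0, -0.0]
ft_force: [-1.5, 8.2, 3.4]
opening: 25.2
finger_force: 4.1
```

>>> {"name": "servo_tool", "arguments": {
  "motion": [
    [[-1, 0, 0], [0, 0, 0], 25],
    [[-1, 0, 0], [0, 0, 0], 25]
  ]
}}

```text
time_s: 12.25
eef_pos: [546.5, -47.2, 24.7]
eef_rot: [0.638, 0.77, 0.001, -0.002]
ft_force: [-3.9, 16.9, 8.0]
opening: 25.1
finger_force: 8.7
```

The force rose to 17 N with no further travel, so the box is against the stop. I'll back straight off, rise and check.

>>> {"name": "servo_tool", "arguments": {
  "motion": [
    [[3, 0, 0], [0, 0, 0], 25],
    [[5, 0, 0], [0, 0, 0], 25],
    [[15, 0, 0], [0, 0, 0], 25],
    [[20, 0, 0], [0, 0, 0], 25],
    [[20, 0, -20], [0, 0, 0], 25],
    [[20, 0, -40], [0, 0, 0], 25],
    [[30, 0, -40], [0, 0, 0], 25],
    [[40, 0, -30], [0, 0, 0], 25],
    [[40, 0, -30], [0, 0, 0], 25],
    [[40, 0, 0], [0, 0, 0], 25]
  ]
}}

```text
time_s: 13.25
eef_pos: [505.8, 182.3, 190.3]
eef_rot: [0.639, 0.77, 0.003, 0.003]
ft_force: [1.7, 1.4, 0.6]
opening: 24.8
finger_force: 0.0
```

Run:
```python
from h import *
p=shot('top'); v=cv2.cvtColor(p['image'],cv2.COLOR_RGB2BGR)
S=7; u0,v0=235,142
v=cv2.resize(v[v0:v0+80,u0:u0+105],None,fx=S,fy=S,interpolation=cv2.INTER_CUBIC)
cv2.imwrite('pics/t5.png',v); print(np.round(monitor.get_obs()['eef_pos']))
```

```text
[503. 187. 188.]
```

View pics/t5.png

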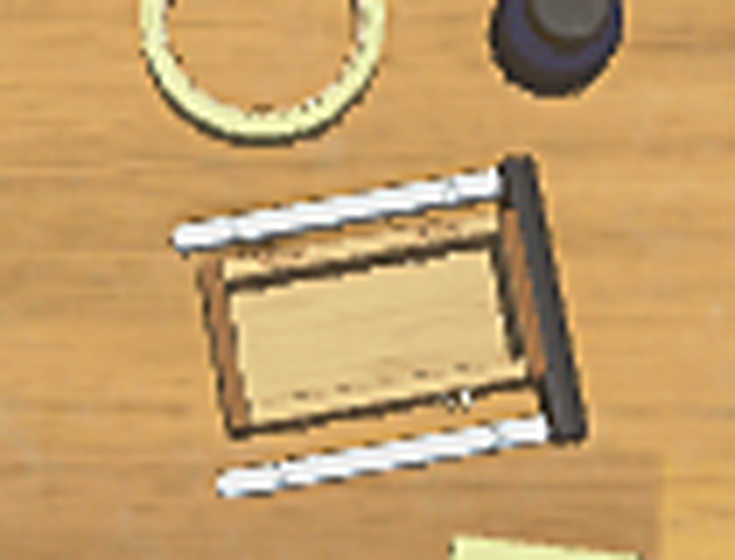

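The box stands square against the black stop, with its leading end at (505–545, 205–380). It is clear of both rails, and the tape roll, ink bottle and note pad are undisturbed.

```bash
python3 -c "
from rig import job
print(job.close_job())"
```

```text
the job is handed in; nothing more can be done
None
```

The wooden clip box stands against the black end stop, with an estimated 7 mm or more clear to each rail in the last picture and the bystanders unmoved; the job was handed in at about 13 s.

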